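# Dispense walnuts with a lever and ease the lid shut

## Robot

A 6-joint arm with a two-finger parallel gripper is mounted at the origin on the work surface. World frame = base frame: x ahead of the robot, y to its left, z up, the work surface at z = 0. Lengths are in m, angles in rad, forces in N, time in s.
With the tool pointing down it reaches from about 0.275 to 0.775 m from the base axis. Payload 14.6 kg.
Tool frame: the origin (TCP) lies midway between the tips of the shut fingers; the grasp point (between the pads) lies 19 mm behind it; z points along the fingers, y is the line along which they close (so a half turn about z gives the same grasp; the last joint's range is limited). The gripper opens to 85 mm and grips with 20 to 120 N. Pads are 22 mm wide; open, the fingers measure 114 mm over their backs; the gripper's body (76 mm by 85 mm) begins 54 mm behind the grasp point. The pads swing forward as they close: fully open they stand 13 mm farther back than shut.
Start: joints at [-1.302, 0.263, -0.048, 1.259, 0, 1.415], TCP at [0.216, -0.479, 0.231] pointing down, gripper open.
Joint ranges: [-2.65, 2.65], [-0.89, 1.7], [-1.18, 1.37], [-2.13, 2.11], [-1.35, 1.29], [-3.14, 3.14]. Speed limits (rad/s): [1.89, 1.89, 2.57, 2.79, 3.14, 3.14].

## Interface

Orientations are given as a unit quaternion [w, x, y, z].
In Python, from workcell import robot gives the robot as it stands.
- The arm moves only by the tool send_rows, never from a script. Its arguments are lists of equal length, an entry for each row: "dp": the shift along the tool's x, y, z in cm, a list of three; "twist": the turn, a rotation vector about the tool's x, y, z in rad, a list of three; "fingers": the opening, from 0 (shut) to 1 (fully open). A call has 1 to 12 rows; each row shifts and turns the commanded pose from where the row before left it, along the tool's axes as they then stand; what a row does not reach is not made up. A row lasts 1/12 s, in which the tool goes at most 41.7 mm and 7.16 degrees, less where a joint would pass 70% of its speed; a pose out of reach is approached as far as the arm can. A call is refused whole if a number of a shift passes 4.17 or a number of a turn 0.125, either way. A call with a gripper value outside its range is refused whole. The fingers move at their own pace and stop on an object; "grip_force" is the grip in N (left out, the last holds). Time passes only in rows, so rows that do not move let the fingers close. It gives the time, the measured TCP pose, the force, the opening and the grip force at its end, in the units of the state.
- robot.get_obs(): the state, without advancing time (a new reading comes with each control period).
- robot.snapshot(name): name is "side" or "top" or "wrist"; returns a dict with "frame" (400x640x3 uint8, red, green, blue), "K" (3x3 intrinsics, pixels), "R" (3x3) and "t" (3): a world point X has camera coordinates R X + t. Camera axes: x right, y down, z forward; pixel columns grow to the right and rows downward; lengths in m; the calibration is good to about 2 mm. The wrist camera is an equidistant fisheye: a pixel r from the principal point sees the ray r / f radians off the axis. A picture is of the moment at which its call begins. There is no depth.
- robot.finish_job(): hands the job in; it is judged then, once.
The state is a dict: "t": time; "qpos": joint angles; "joint_vel": joint speeds; "effort": joint torques, N m; "eef_pos": TCP position; "ee_rot": TCP orientation; "wrist_force": force on the tool from outside, world axes, zero at the start; "torque": the same for the moment, N m; "grip_width": finger opening in m; "grasp_force": force on a finger pad.
Only numpy, scipy, OpenCV 4.12 (cv2) and the standard library are available. Lean on these libraries where they do the work, as an engineer would, in place of code of your own. Each camera call takes 0.05 s, during which the arm holds its last target. There are 200 camera calls.

## Task

Push the ramekin along the bench, without picking it up, until it stands against the foot of the walnut dispenser, centred under the spout. Then press the dispenser's lever all the way down so that its linked lid lifts and both walnuts roll into the ramekin, and let the lever come up slowly so that the lid eases shut without slamming. Do not handle the lid or the walnuts themselves, and leave everything else where it stands.

Things in the scene. Friction and masses are not known exactly. Their poses are not given: they have to be found in the camera images.
- dispenser: Plywood walnut dispenser, 58 mm wide, screwed to the bench (side flanges 110 wide, 8 high, x = -60 to 66). Origin on the bench under its middle; x runs from spout to lever, z up. Flat foot front at x = -80; the spout lip above it at x = -90, z = 78. A ramekin against the foot, centred under the spout, has its centre at x = -130, y = 0. Rear wall at x = 66; lever posts at x = 30 rise to z = 190.
- lever (a joint): Angle of the steel rocker lever that lies lengthwise over the dispenser, hinged at dispenser x = 30, z = 175 mm: 0 at rest, 0.44 rad with the paddle pressed fully down to its stop (paddle sinks 49 mm nearly straight down). A spring returns it; pressing takes about 2 to 4 N, and let go it snaps back and slams the lid; let up over two seconds or more the lid closes gently.
- lever_paddle (a point): Centre of the top face of the lever's paddle, a flat steel plate 52 long x 50 wide x 6 mm at the lever's rear end, beyond the rear wall: at rest at dispenser x = 139, z = 202 mm, sloping up to the rear by 0.22 rad; level halfway; sloping down by 0.22 rad when fully pressed. It moves with the lever.
- lid (a joint): Angle of the steel lid that closes the spout, hinged at its top edge and linked by a rod to the lever: 0 shut, about 1.1 rad (roughly level) with the lever fully down. It moves about 2.5 times as far as the lever.
- lid_panel: The lid's steel plate, 42 wide x 62 long x 6 mm. Origin on its hinge (dispenser x = -50, z = 135 mm). Shut, it slopes down and outwards to the lip.
- ramekin: Small straight-sided round white ceramic ramekin, open on top, 100 mm across, 48 tall, wall 5, floor 6 mm thick, about 0.26 kg, loose on the bench on the spout's side of the dispenser. Origin at the centre of its underside.
- walnut0: Walnut, a ball of 34 mm, the one next to the lid on the dispenser's sloping chute. Origin at its centre.
- walnut1: Walnut, a ball of 34 mm, the one behind on the chute. Origin at its centre.
- lunchbox: Bystander: closed pink lunchbox, 138 x 198 x 64 mm. Origin at the centre of its underside.
- pepper_mill: Bystander: turned wooden pepper mill, 52 mm across, 147 tall. Origin at the centre of its underside.
- mug: Bystander: glazed mug, 80 mm across, 92 tall, with a side handle. Origin at the centre of its underside.
- egg_cup: Bystander: small white egg cup, 48 mm across, 58 tall. Origin at the centre of its underside.
- spoon: Bystander: spoon lying on the bench, its length along its x axis. Origin at the middle of its underside.
- jar: Bystander: lidded jar, 70 mm across, 100 tall. Origin at the centre of its underside.
There are look-alikes about, which are no part of the job. What is shaped like the ramekin but purple or yellow is not meant.

How it is judged:
On the way, in this order (a step that is already met when the one before it is completed fails the run):
1. the ramekin stands under the spout, against the foot (centre within 20 mm of touching it and 22 mm of its middle line) (x of ramekin in the frame of dispenser above -0.15 m and y of ramekin in the frame of dispenser between -0.022 and 0.022 m and angle between ramekin's own z axis and vertical below 0.1 rad), for 0.2 s.
2. with the ramekin there, the lever is pressed down (over 0.36 of 0.44 rad) and the lid is raised (over 0.8 rad) (all of step 1 and value of joint lever above 0.36 rad and value of joint lid above 0.8 rad), for 0.2 s.
At the end, for the whole second after the job is handed in: Ramekin upright and still, under the spout (centre within 20 mm of touching the foot and 22 mm of its middle line), both walnuts in it, lid shut (below 0.06 rad) and lever up (below 0.03 rad) (all of step 1 and horizontal distance between each of walnut0, walnut1 and ramekin below 0.045 m and height (world z) of each of walnut0, walnut1 below 0.06 m and value of joint lid below 0.06 rad and value of joint lever below 0.03 rad and linear speed of ramekin below 0.02 m/s).
It fails at once if the lid falls or slams (closing faster than 4 rad/s) (velocity of joint lid below -4 rad/s).
It fails at once if the robot touches the lid (contact force between any of the arm, the fingers and lid_panel above 1 N).
It fails at once if the robot touches a walnut (contact force between any of the arm, the fingers and walnut0 above 0.3 N or contact force between any of the arm, the fingers and walnut1 above 0.3 N).
It fails at once if the ramekin is lifted over 10 mm or tipped over 0.3 rad (height (world z) of ramekin above 0.01 m or angle between ramekin's own z axis and vertical above 0.3 rad).
It fails at once if another thing is moved by more than 25 mm (distance of any of lunchbox, pepper_mill, mug, egg_cup, spoon, jar from where it was at the start of the episode above 0.025 m).
It also fails if it takes over 58 s, if anything falls off the work surface, if the arm or the gripper's body presses on something with over 40 N, if the wrist force passes 120 N, or if a joint passes its speed limit or range.

## Working session

There is one attempt and no reset: what is moved stays moved. The work goes in short steps, Python scripts to look and compute and a tool call to move; the robot and the scene stay as the last step left them, time stands still between calls to the robot, and variables do not carry over. Pictures are saved under pics/ and viewed, at most 10 in all, crops included, and the job is handed in when it is done.

Besides the shell and the picture viewer there is one more tool, called as name(argument=value, ...), one argument or row to a line, values as JSON. send_rows: Moves the arm, as the interface text tells. Its arguments: {"type":"object","properties":{"dp":{"type":"array","items":{"type":"array","items":{"type":"number"}}},"twist":{"type":"array","items":{"type":"array","items":{"type":"number"}}},"fingers":{"type":"array","items":{"type":"number"}},"grip_force":{"type":"number"}},"required":["dp","twist","fingers"]}

```bash
mkdir -p pics; python3 - <<'E'
from workcell import robot
import cv2,json,numpy as np
c={}
for n in("top","side"):
    s=robot.snapshot(n);cv2.imwrite(f"pics/{n}0.png",s["frame"][:,:,::-1]);c[n]={k:np.array(s[k]).tolist() for k in("K","R","t")}
json.dump(c,open("cal.json","w"))
for n in c: print(n,np.round(c[n]["K"],1).tolist(),np.round(-np.array(c[n]["R"]).T@np.array(c[n]["t"]),3))
o=robot.get_obs();print(o)
E
```

```text
top [[370.6, 0.0, 319.6], [0.0, 370.6, 195.0], [0.0, 0.0, 1.0]] [ 0.349 -0.036  1.181]
side [[362.2, 0.0, 327.4], [0.0, 362.2, 196.3], [0.0, 0.0, 1.0]] [0.291 0.815 0.846]
{'t': 0.1, 'qpos': array([-1.30232037e+00,  2.63489196e-01, -4.88718605e-02,  1.25942048e+00,
        3.83357431e-05,  1.41552756e+00]), 'joint_vel': array([ 1.08068657e-03, -7.08402589e-04,  3.13583471e-03,  4.22671724e-04,
        8.45137155e-04, -4.77219369e-05]), 'effort': array([ 4.18125652e-03, -6.38569951e+01,  3.85067439e+01,  9.97958821e-03,
       -1.17222921e-04,  4.39357632e-05]), 'eef_pos': array([ 0.21582024, -0.47831076,  0.23086647]), 'ee_rot': array([-4.92899722e-04,  9.77638771e-01,  2.10290729e-01, -8.73111344e-06]), 'wrist_force': array([ 0.23340841, -0.09592426, -0.00234359]), 'torque': array([-0.01235689, -0.01401156,  0.000786  ]), 'grasp_force': 0.0, 'grip_width': 0.08539727553686201}
```

View pics/top0.png

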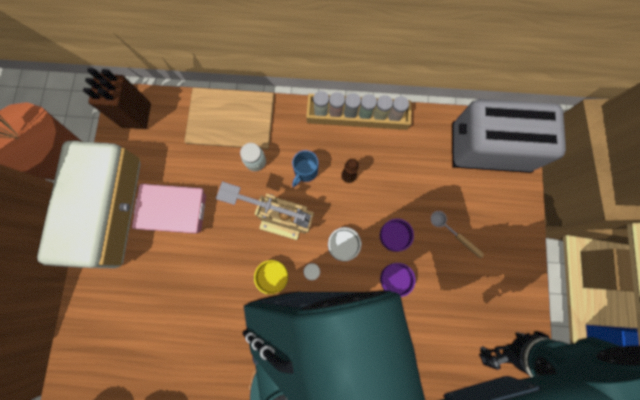

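View pics/side0.png

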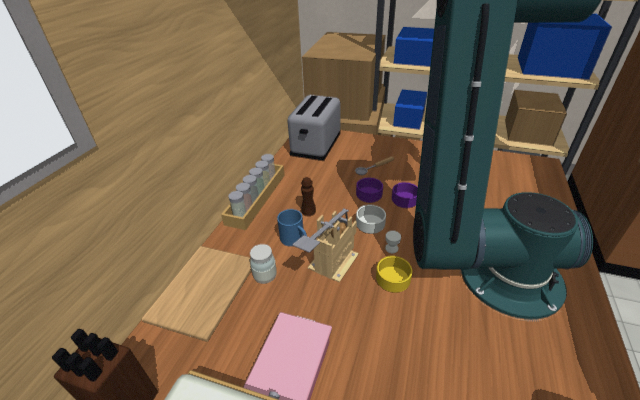

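The top view shows the white ramekin at (345,243), dispenser at (283,214) and paddle at (228,193). The egg cup is at (312,271), the mug at (305,165) and the jar at (252,156). I'll enlarge this area.

```bash
python3 - <<'E'
import cv2
a=cv2.imread("pics/top0.png")[140:300,210:410];cv2.imwrite("pics/topc.png",cv2.resize(a,None,fx=4,fy=3.75 if 0 else 4,interpolation=cv2.INTER_CUBIC)[:600])
a=cv2.imread("pics/side0.png")[170:300,270:430];cv2.imwrite("pics/sidec.png",cv2.resize(a,None,fx=4.5,fy=4.5,interpolation=cv2.INTER_CUBIC))
E
```

```text
(no output)
```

View pics/topc.png

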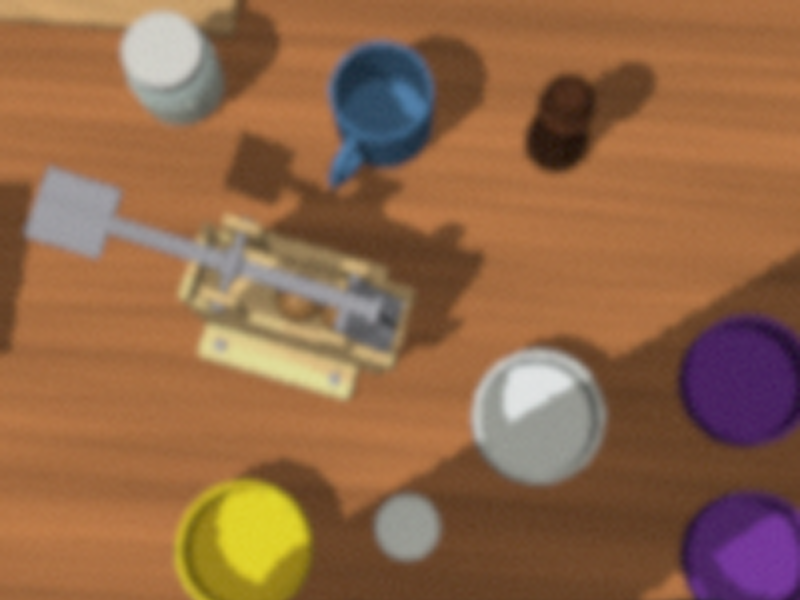

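View pics/sidec.png

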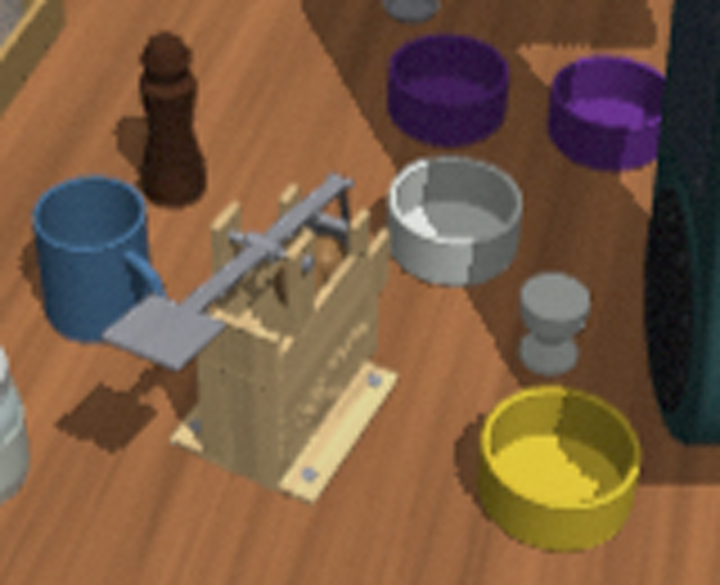

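```bash
cat > h.py <<'E'
import json,numpy as np
from scipy.optimize import least_squares
C=json.load(open("cal.json"))
for n in C: C[n]={k:np.array(v) for k,v in C[n].items()}
def proj(n,X):
    c=C[n];p=c["R"]@np.array(X)+c["t"];p=c["K"]@p;return p[:2]/p[2]
def ray(n,uv,z):
    c=C[n];d=c["R"].T@np.linalg.inv(c["K"])@np.array([*uv,1.]);o=-c["R"].T@c["t"];return (o+d*(z-o[2])/d[2])[:2]
T=lambda u,v:(210+u/4-.4,140+v/4-.4)
S=lambda u,v:(270+u/4.5-.4,170+v/4.5-.4)
def W(p,q):
    x,y,a=p;c,s=np.cos(a),np.sin(a);return np.array([x+c*q[0]-s*q[1],y+s*q[0]+c*q[1],q[2]])
E
python3 - <<'E'
from h import *
pts=[("top",T(198,356),(.066,.055,.008)),("top",T(350,400),(-.06,.055,.008)),("top",T(74,212),(.139,0,.202)),
("side",S(397,377),(-.06,.055,.008)),("side",S(312,500),(.066,.055,.008)),("side",S(163,331),(.139,0,.202))]
f=lambda p:np.concatenate([proj(n,W(p,q))-uv for n,uv,q in pts])
r=least_squares(f,[.35,.03,1.3]);p=r.x;print("disp",p,np.round(r.fun,1))
np.save("disp.npy",p)
a=ray("top",T(538,415),.048);b=ray("side",S(455,208),.048);print("ram",a,b)
print("target",W(p,(-.13,0,0)),"paddle",W(p,(.139,0,.202)))
R=np.array([[np.cos(p[2]),-np.sin(p[2])],[np.sin(p[2]),np.cos(p[2])]])
for nm,q in dict(ram=a,ramb=b,egg=ray("top",T(408,527),.058),yel=ray("top",T(244,545),.048),mill=ray("top",T(568,100),.147),mug=ray("top",T(383,88),.092),purp=ray("top",T(745,380),.048),purp2=ray("top",T(745,556),.048),jar=ray("top",T(163,48),.1)).items(): print(nm,q.round(3),"disp:",(R.T@(q-p[:2])).round(3))
E
```

```text
disp [0.51201753 0.089037   1.35616336] [-0.5 -0.6 -0.5 -0.4 -0.3 -0.   0.5 -0.8  0.3  0.1  0.3 -0.7]
ram [ 0.4398602  -0.10565275] [ 0.43739512 -0.09439212]
target [ 0.48432898 -0.0379801   0.        ] paddle [0.54162297 0.22484759 0.202     ]
ram [ 0.44  -0.106] disp: [-0.206  0.029]
ramb [ 0.437 -0.094] disp: [-0.195  0.034]
egg [ 0.35  -0.013] disp: [-0.135  0.137]
yel [0.328 0.108] disp: [-0.021  0.184]
mill [ 0.66  -0.108] disp: [-0.161 -0.187]
mug [0.676 0.029] disp: [-0.023 -0.173]
purp [ 0.477 -0.262] disp: [-0.35  -0.041]
purp2 [ 0.346 -0.266] disp: [-0.382  0.086]
jar [0.694 0.199] disp: [ 0.146 -0.154]
```

The dispenser fit is good to under 1 px. The ramekin sits at about (0.439, -0.103). I'll push with the opened fingers as a two-point cradle, starting from behind it.

send_rows(
  dp=[
    [2.5,-1.8,0],
    [2.5,-1.8,0],
    [2.5,-1.8,0],
    [2.5,-1.8,0],
    [2.5,-1.8,0],
    [2.5,-1.8,0],
    [2.5,-1.8,0],
    [2.5,-1.8,0],
    [2.5,-1.8,0],
    [2.5,-1.8,0],
    [2.5,-1.8,0],
    [2.5,-1.8,0],
  ],
  twist=[
    [0,0,0],
    [0,0,0],
    [0,0,0],
    [0,0,0],
    [0,0,0],
    [0,0,0],
    [0,0,0],
    [0,0,0],
    [0,0,0],
    [0,0,0],
    [0,0,0],
    [0,0,0],
  ],
  fingers=[0.75,0.75,0.75,0.75,0.75,0.75,0.75,0.75,0.75,0.75,0.75,0.75],
)

```text
t: 1.1
eef_pos: [0.4009, -0.1568, 0.2312]
ee_rot: [-0.0, 0.978, 0.21, -0.0]
wrist_force: [1.0, -0.0, -0.1]
grip_width: 0.0644
grasp_force: 0.0
```

send_rows(
  dp=[
    [0,0,1.5],
    [0,0,1.5],
    [0,0,1.5],
    [0,0,1.5],
    [0,0,1.5],
    [0,0,1.5],
    [0,0,1.5],
    [0,0,0],
  ],
  twist=[
    [0,0,-0.09],
    [0,0,-0.09],
    [0,0,-0.09],
    [0,0,-0.09],
    [0,0,-0.09],
    [0,0,-0.09],
    [0,0,0],
    [0,0,0],
  ],
  fingers=[0.75,0.75,0.75,0.75,0.75,0.75,0.75,0.75],
)

```text
t: 1.77
eef_pos: [0.3993, -0.1575, 0.1241]
ee_rot: [-0.002, 0.886, 0.464, -0.001]
wrist_force: [-0.4, -0.4, -0.7]
grip_width: 0.0639
grasp_force: 0.0
```

```bash
python3 - <<'E'
from workcell import robot
import cv2,numpy as np
s=robot.snapshot("top")
a=s["frame"][140:300,250:420,::-1];cv2.imwrite("pics/b.png",np.hstack([cv2.resize(a,(425,400),interpolation=cv2.INTER_CUBIC)]))
s=robot.snapshot("side");b=s["frame"][120:300,290:450,::-1]
w=robot.snapshot("wrist")["frame"][:,:,::-1]
cv2.imwrite("pics/b.png",np.hstack([cv2.resize(b,(356,400),interpolation=cv2.INTER_CUBIC),cv2.resize(w[:, 100:540],(440,400))]))
o=robot.get_obs();print(o["t"],o["eef_pos"],o["ee_rot"],o["grip_width"],o["qpos"])
E
```

```text
1.9167 [ 0.40065294 -0.15840626  0.12685559] [8.09946884e-05 8.86276684e-01 4.63156163e-01 4.15296838e-05] 0.06382040797135466 [-5.66109835e-01  1.67392035e-01 -4.76282541e-01  9.26939930e-01
 -8.97855960e-06  1.61237672e+00]
```

View pics/b.png

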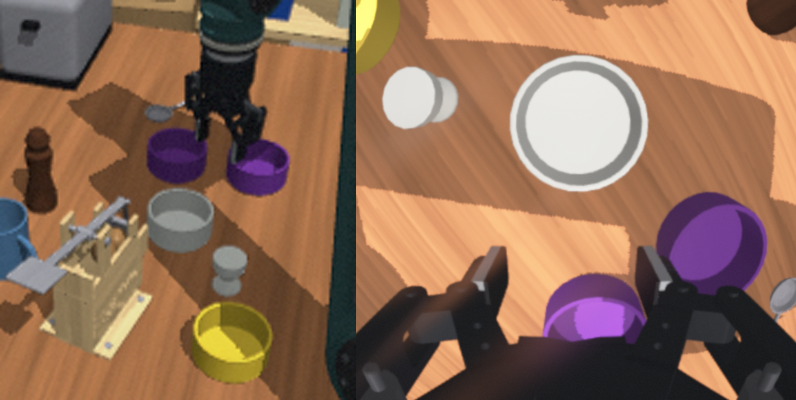

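The wrist view shows the ramekin rim centre at (679,122) in full-image pixels, close to the mid-line between the fingers (~672). The near purple bowl is to the right at (810,250). I'll convert both to positions.

```bash
python3 - <<'E'
from workcell import robot
from h import *
w=robot.snapshot("wrist");K,R,t=[np.array(w[k]) for k in("K","R","t")]
o=-R.T@t
p=np.load("disp.npy");c,s=np.cos(p[2]),np.sin(p[2]);Rd=np.array([[c,-s],[s,c]])
def wr(u,v,z):
    a=np.array([u-K[0,2],v-K[1,2]]);r=np.hypot(*a);th=r/K[0,0]
    d=R.T@np.array([*(a/r*np.sin(th)),np.cos(th)]);return (o+d*(z-o[2])/d[2])[:2]
for n,u,v,z in(("ram",579,122,.048),("purp1rim",703,236,.048),("purp1left",657,240,.048),("ramR",648,122,.048),("ramL",510,122,.048)):
    q=wr(u+100 if 0 else u+100,v,z);print(n,q.round(4),(Rd.T@(q-p[:2])).round(4))
E
```

```text
ram [ 0.8842 -0.3459] [-0.3457 -0.4563]
purp1rim [-6.0644  5.0726] [3.4685 7.4869]
purp1left [ 1.9336 -1.4311] [-1.1825 -1.7127]
ramR [ 1.4446 -0.6139] [-0.4881 -1.0609]
ramL [ 0.7019 -0.2556] [-0.2963 -0.2589]
```

I forgot the composite's offset of 356 px, so the real pixel is (323,122). I'll redo it.

```bash
cat >> h.py <<'E'
def wr(w,u,v,z):
    K,R,t=[np.array(w[k]) for k in("K","R","t")];o=-R.T@t
    a=np.array([u-K[0,2],v-K[1,2]]);r=np.hypot(*a);th=r/K[0,0]
    d=R.T@np.array([*(a/r*np.sin(th)),np.cos(th)]);return (o+d*(z-o[2])/d[2])[:2]
def todisp(q):
    p=np.load("disp.npy");c,s=np.cos(p[2]),np.sin(p[2]);return np.array([[c,s],[-s,c]])@(np.array(q)-p[:2])
E
python3 - <<'E'
from workcell import robot
from h import *
w=robot.snapshot("wrist")
for n,u,v,z in(("ram",579,122,.048),("purp1rim",714,242,.048),("purp1left",659,240,.048),("ramR",648,122,.048),("ramL",510,122,.048)):
    q=wr(w,u-256,v,z);print(n,q.round(4),todisp(q).round(4))
E
```

```text
ram [ 0.444  -0.1082] [-0.2072  0.0245]
purp1rim [ 0.4843 -0.2507] [-0.3379 -0.0453]
purp1left [ 0.4452 -0.2193] [-0.3155 -0.0004]
ramR [ 0.4856 -0.1358] [-0.2253 -0.0221]
ramL [ 0.4039 -0.0794] [-0.1876  0.0698]
```

send_rows(
  dp=[
    [0.2,0.5,0.5],
    [0,0.5,1],
    [0,0,1.5],
    [0,0,1.5],
    [0,0,1.5],
    [0,0,1.5],
    [0,0,1.5],
    [0,0,1.5],
    [0,0,0.7],
    [0,0,0.3],
    [0,0,0],
  ],
  twist=[
    [0,0,0],
    [0,0,-0.07],
    [0,0,0],
    [0,0,0],
    [0,0,0],
    [0,0,0],
    [0,0,0],
    [0,0,0],
    [0,0,0],
    [0,0,0],
    [0,0,0],
  ],
  fingers=[0.75,0.75,0.75,0.75,0.75,0.75,0.75,0.75,0.75,0.75,0.75],
)

```text
t: 2.93
eef_pos: [0.41, -0.1624, 0.0111]
ee_rot: [-0.0, 0.869, 0.494, -0.0]
wrist_force: [-0.2, -0.2, -0.1]
grip_width: 0.0641
grasp_force: 0.0
```

send_rows(
  dp=[
    [0.5,0,0],
    [0.5,0,0],
    [0.5,0,0],
    [0.5,0,0],
    [0.5,0,0],
    [0.5,0,0],
    [0.5,0,0],
    [0.5,0,0],
    [0.5,0,0],
    [0.5,0,0],
    [0.5,0,0],
    [0.5,0,0],
  ],
  twist=[
    [0,0,0],
    [0,0,0],
    [0,0,0],
    [0,0,0],
    [0,0,0],
    [0,0,0],
    [0,0,0],
    [0,0,0],
    [0,0,0],
    [0,0,0],
    [0,0,0],
    [0,0,0],
  ],
  fingers=[0.75,0.75,0.75,0.75,0.75,0.75,0.75,0.75,0.75,0.75,0.75,0.75],
)

```text
t: 3.93
eef_pos: [0.4408, -0.1104, 0.0113]
ee_rot: [0.0, 0.869, 0.494, -0.0]
wrist_force: [-2.5, -3.5, 3.7]
grip_width: 0.0641
grasp_force: 3.0
```

```bash
python3 - <<'E'
from workcell import robot
import cv2,numpy as np
b=robot.snapshot("side")["frame"][150:300,290:430,::-1]
w=robot.snapshot("wrist")["frame"][:,:,::-1]
cv2.imwrite("pics/c.png",np.hstack([cv2.resize(b,(360,400),interpolation=cv2.INTER_CUBIC),w[:,100:540]]))
o=robot.get_obs();print(o["t"],o["eef_pos"],o["ee_rot"],o["wrist_force"])
E
```

```text
4.0333 [ 0.44095478 -0.11002693  0.01120854] [-2.33216188e-04  8.69154917e-01  4.94539777e-01  2.90327229e-04] [-0.17417708 -0.3521347   0.18408409]
```

View pics/c.png

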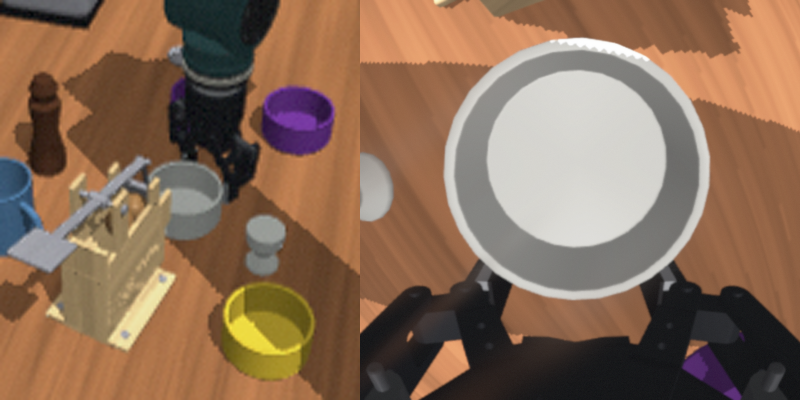

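The ramekin sits symmetrically in the cradle, with its rim centre at wrist pixel (317,168).

```bash
python3 - <<'E'
from workcell import robot
from h import *
w=robot.snapshot("wrist")
q=wr(w,317,168,.048);print(q,todisp(q));e=robot.get_obs()["eef_pos"][:2];print(np.linalg.norm(q-e),todisp(e))
print("edges",[wr(w,u,v,.048).round(4) for u,v in((185,168),(449,168),(317,38),(317,298))])
E
```

```text
[ 0.46904938 -0.06602012] [-0.16065101  0.00895679]
0.052476188396738926 [-0.20983196  0.02725936]
edges [array([ 0.4279, -0.0406]), array([ 0.5113, -0.0902]), array([ 0.4921, -0.0272]), array([ 0.4423, -0.1112])]
```

send_rows(
  dp=[
    [0.4,0,0],
    [0.4,0,0],
    [0.4,0,0],
    [0.4,0,0],
    [0.4,0,0],
    [0.3,0,0],
    [0.3,0,0],
    [0.2,0,0],
    [0.2,0,0],
    [0,0,0],
  ],
  twist=[
    [0,0,0],
    [0,0,0],
    [0,0,0],
    [0,0,0],
    [0,0,0],
    [0,0,0],
    [0,0,0],
    [0,0,0],
    [0,0,0],
    [0,0,0],
  ],
  fingers=[0.75,0.75,0.75,0.75,0.75,0.75,0.75,0.75,0.75,0.75],
)

```text
t: 4.92
eef_pos: [0.4561, -0.0847, 0.0113]
ee_rot: [-0.0, 0.869, 0.494, 0.0]
wrist_force: [-0.5, 0.3, 0.2]
grip_width: 0.0644
grasp_force: 0.0
```

send_rows(
  dp=[
    [0.1,0,0],
    [0.1,0,0],
    [0.1,0,0],
  ],
  twist=[
    [0,0,0],
    [0,0,0],
    [0,0,0],
  ],
  fingers=[0.75,0.75,0.75],
)

```text
t: 5.17
eef_pos: [0.4575, -0.0825, 0.0113]
ee_rot: [0.0, 0.869, 0.494, -0.0]
wrist_force: [-1.1, -2.3, 0.2]
grip_width: 0.0639
grasp_force: 0.6
```

```bash
python3 - <<'E'
from workcell import robot
import cv2,numpy as np
from h import *
b=robot.snapshot("side")["frame"][170:270,310:410,::-1]
w=robot.snapshot("wrist")["frame"][:,:,::-1]
cv2.imwrite("pics/d.png",np.hstack([cv2.resize(b,(360,400),interpolation=cv2.INTER_CUBIC),w[:,100:540]]))
o=robot.get_obs();print(o["t"],o["eef_pos"],o["wrist_force"],todisp(o["eef_pos"][:2]))
E
```

```text
5.2667 [ 0.45746736 -0.08238582  0.01128448] [-0.44939079 -0.14240294 -0.30410575] [-0.17910804  0.01678735]
```

View pics/d.png

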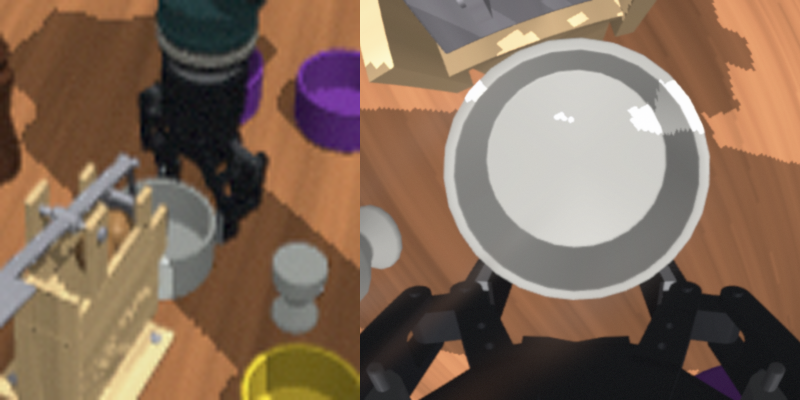

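```bash
python3 - <<'E'
from workcell import robot
from h import *
w=robot.snapshot("wrist")
for u,v in((450,74),(624,28)): print("lip",todisp(wr(w,u-260,v,.078)))
print("ram",todisp(wr(w,317,168,.048)),[todisp(wr(w,u,v,.048)).round(4) for u,v in((185,168),(449,168),(317,38),(317,298))])
E
```

```text
lip [-0.09130602  0.01974419]
lip [-0.09535131 -0.02492445]
ram [-0.13013855 -0.0013832 ] [array([-0.114 ,  0.0443]), array([-0.1448, -0.0478]), array([-0.0873, -0.0157]), array([-0.18  ,  0.0152])]
```

The ramekin is against the foot and centred, at about (-0.130, -0.001) in the dispenser frame. The lip's own mid is at y ≈ -0.003. Next I'll back off, rise and go over the paddle.

send_rows(
  dp=[
    [-0.5,0,0],
    [-1,0,0],
    [-1,0,0],
    [-0.5,0,-1],
    [0,0,-2.5],
    [0,0,-3],
    [0,0,-4],
    [0,0,-4],
    [0,0,-4],
    [0,0,-4],
    [0,0,-4],
    [0,0,-3],
  ],
  twist=[
    [0,0,0],
    [0,0,0],
    [0,0,0],
    [0,0,0],
    [0,0,0],
    [0,0,0],
    [0,0,0],
    [0,0,0],
    [0,0,0],
    [0,0,0],
    [0,0,0],
    [0,0,0],
  ],
  fingers=[0.75,0.75,0.75,0.75,0.75,0.75,0.75,0.5,0.2,0,0,0],
)

```text
t: 6.32
eef_pos: [0.4415, -0.109, 0.3095]
ee_rot: [0.001, 0.87, 0.494, 0.001]
wrist_force: [1.0, -0.8, 0.3]
grip_width: 0.0036
grasp_force: 0.0
```

send_rows(
  dp=[
    [2.8,-0.7,0],
    [2.8,-0.7,0],
    [2.8,-0.7,0],
    [2.8,-0.7,0],
    [2.8,-0.7,0],
    [2.8,-0.7,0],
    [2.8,-0.7,0],
    [2.8,-0.7,0],
    [2.8,-0.7,0],
    [2.8,-0.7,0],
    [2.8,-0.7,0],
    [2.8,-0.7,0],
  ],
  twist=[
    [0,0,0],
    [0,0,0],
    [0,0,0],
    [0,0,0],
    [0,0,0],
    [0,0,0],
    [0,0,0],
    [0,0,0],
    [0,0,0],
    [0,0,0],
    [0,0,0],
    [0,0,0],
  ],
  fingers=[0,0,0,0,0,0,0,0,0,0,0,0],
)

```text
t: 7.32
eef_pos: [0.5422, 0.2237, 0.3062]
ee_rot: [-0.0, 0.87, 0.494, -0.0]
wrist_force: [0.4, 0.1, 1.0]
grip_width: 0.0002
grasp_force: 0.0
```

send_rows(
  dp=[
    [0,0,0],
    [0,0,0],
    [0,0,0],
    [0,0,0],
  ],
  twist=[
    [0,0,-0.08],
    [0,0,-0.12],
    [0,0,-0.12],
    [0,0,0],
  ],
  fingers=[0,0,0,0],
)

```text
t: 7.65
eef_pos: [0.542, 0.2225, 0.306]
ee_rot: [-0.0, 0.778, 0.628, -0.0]
wrist_force: [0.7, 0.0, -0.6]
grip_width: 0.0001
grasp_force: 0.0
```

```bash
python3 - <<'E'
from workcell import robot
import cv2,numpy as np
from h import *
b=robot.snapshot("side")["frame"][120:280,270:400,::-1]
s=robot.snapshot("wrist");w=s["frame"][:,:,::-1]
cv2.imwrite("pics/e.png",np.hstack([cv2.resize(b,(325,400),interpolation=cv2.INTER_CUBIC),w[:,100:540]]))
o=robot.get_obs();print(o["t"],o["eef_pos"],o["ee_rot"],o["wrist_force"],todisp(o["eef_pos"][:2]))
E
```

```text
7.75 [0.54194944 0.22258631 0.30620629] [-4.20833687e-05  7.81039428e-01  6.24481706e-01 -9.72033116e-05] [-0.30909761  1.11032003 -0.09630839] [ 0.13686014 -0.00080061]
```

View pics/e.png

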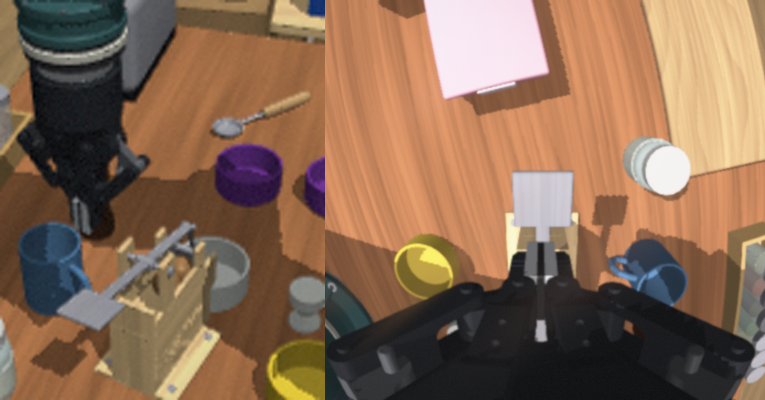

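The fingers are in line with the paddle (540 vs 543 px) and the ramekin is undisturbed. I'll descend to just above the paddle, then press slowly.

send_rows(
  dp=[
    [0.2,0,1],
    [0,0,1.5],
    [0,0,1.5],
    [0,0,1.5],
    [0,0,1.5],
    [0,0,1.2],
    [0,0,0.7],
    [0,0,0.3],
    [0,0,0.2],
  ],
  twist=[
    [0,0,0],
    [0,0,0],
    [0,0,0],
    [0,0,0],
    [0,0,0],
    [0,0,0],
    [0,0,0],
    [0,0,0],
    [0,0,0],
  ],
  fingers=[0,0,0,0,0,0,0,0,0],
)

```text
t: 8.5
eef_pos: [0.5423, 0.2251, 0.2123]
ee_rot: [0.0, 0.78, 0.626, -0.0]
wrist_force: [-0.5, -0.2, 0.4]
grip_width: 0.0001
grasp_force: 0.0
```

send_rows(
  dp=[
    [0,0,0.25],
    [0,0,0.25],
    [0,0,0.25],
    [0,0,0.25],
    [0,0,0.25],
    [0,0,0.25],
    [0,0,0.25],
    [0,0,0.25],
  ],
  twist=[
    [0,0,0],
    [0,0,0],
    [0,0,0],
    [0,0,0],
    [0,0,0],
    [0,0,0],
    [0,0,0],
    [0,0,0],
  ],
  fingers=[0,0,0,0,0,0,0,0],
)

```text
t: 9.17
eef_pos: [0.5423, 0.2254, 0.1921]
ee_rot: [0.0, 0.78, 0.626, 0.0]
wrist_force: [0.5, 0.8, 2.3]
grip_width: -0.0
grasp_force: 0.9
```

In contact at 2.3 N. I'll keep pressing.

send_rows(
  dp=[
    [0,0,0.3],
    [0,0,0.3],
    [0,0,0.3],
    [0,0,0.3],
    [0,0,0.3],
    [0,0,0.3],
    [0,0,0.3],
    [0,0,0.3],
    [0,0,0.3],
    [0,0,0.3],
    [0,0,0.3],
  ],
  twist=[
    [0,0,0],
    [0,0,0],
    [0,0,0],
    [0,0,0],
    [0,0,0],
    [0,0,0],
    [0,0,0],
    [0,0,0],
    [0,0,0],
    [0,0,0],
    [0,0,0],
  ],
  fingers=[0,0,0,0,0,0,0,0,0,0,0],
)

```text
t: 10.08
eef_pos: [0.5422, 0.2252, 0.159]
ee_rot: [0.0, 0.78, 0.626, -0.0]
wrist_force: [0.3, -1.9, 2.6]
grip_width: -0.0
grasp_force: 1.4
```

send_rows(
  dp=[
    [0,0,0.1],
    [0,0,0.1],
    [0,0,0.1],
    [0,0,0],
  ],
  twist=[
    [0,0,0],
    [0,0,0],
    [0,0,0],
    [0,0,0],
  ],
  fingers=[0,0,0,0],
)

```text
t: 10.42
eef_pos: [0.5422, 0.2254, 0.1562]
ee_rot: [-0.0, 0.78, 0.626, -0.0]
wrist_force: [0.3, -1.7, 4.3]
grip_width: 0.0
grasp_force: 1.4
```

send_rows(
  dp=[
    [0,0,0.1],
    [0,0,0.1],
    [0,0,0],
    [0,0,0],
    [0,0,0],
    [0,0,0],
    [0,0,0],
    [0,0,0],
    [0,0,0],
    [0,0,0],
    [0,0,0],
    [0,0,0],
  ],
  twist=[
    [0,0,0],
    [0,0,0],
    [0,0,0],
    [0,0,0],
    [0,0,0],
    [0,0,0],
    [0,0,0],
    [0,0,0],
    [0,0,0],
    [0,0,0],
    [0,0,0],
    [0,0,0],
  ],
  fingers=[0,0,0,0,0,0,0,0,0,0,0,0],
)

```text
t: 11.42
eef_pos: [0.5423, 0.2254, 0.1546]
ee_rot: [0.0, 0.78, 0.626, 0.0]
wrist_force: [-1.1, -2.0, 6.3]
grip_width: 0.0
grasp_force: 3.1
```

```bash
python3 - <<'E'
from workcell import robot
import cv2,numpy as np
b=robot.snapshot("side")["frame"][150:270,280:400,::-1]
a=robot.snapshot("top")["frame"][160:280,210:370,::-1]
cv2.imwrite("pics/f.png",np.hstack([cv2.resize(b,(360,360),interpolation=cv2.INTER_CUBIC),cv2.resize(a,(440,360),interpolation=cv2.INTER_CUBIC)]))
o=robot.get_obs();print(o["t"],o["eef_pos"],o["wrist_force"])
E
```

```text
11.5167 [0.54233734 0.22537096 0.15457578] [-1.82945347 -1.66624915  6.2783283 ]
```

View pics/f.png

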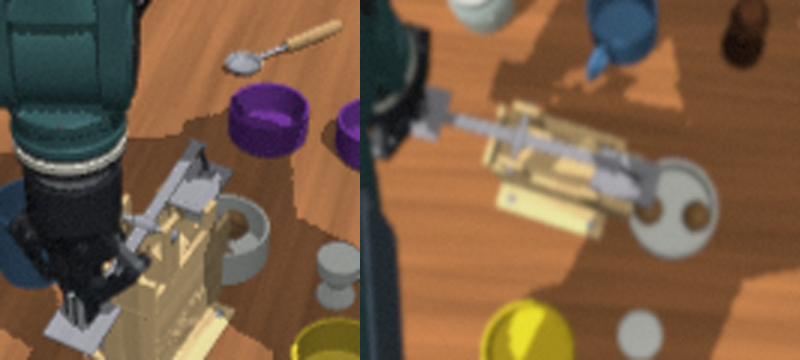

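The lid is up and both walnuts are in the ramekin, at (648,210) and (696,214). Now a slow release of about 13 mm/s.

send_rows(
  dp=[
    [0,0,-0.1],
    [0,0,-0.1],
    [0,0,-0.1],
    [0,0,-0.1],
    [0,0,-0.1],
    [0,0,-0.1],
    [0,0,-0.1],
    [0,0,-0.1],
    [0,0,-0.1],
    [0,0,-0.1],
    [0,0,-0.1],
    [0,0,-0.1],
  ],
  twist=[
    [0,0,0],
    [0,0,0],
    [0,0,0],
    [0,0,0],
    [0,0,0],
    [0,0,0],
    [0,0,0],
    [0,0,0],
    [0,0,0],
    [0,0,0],
    [0,0,0],
    [0,0,0],
  ],
  fingers=[0,0,0,0,0,0,0,0,0,0,0,0],
)

```text
t: 12.52
eef_pos: [0.5422, 0.2254, 0.1664]
ee_rot: [-0.0, 0.78, 0.626, -0.0]
wrist_force: [0.8, 1.8, 2.0]
grip_width: 0.0
grasp_force: 1.3
```

send_rows(
  dp=[
    [0,0,-0.1],
    [0,0,-0.1],
    [0,0,-0.1],
    [0,0,-0.1],
    [0,0,-0.1],
    [0,0,-0.1],
    [0,0,-0.1],
    [0,0,-0.1],
    [0,0,-0.1],
    [0,0,-0.1],
    [0,0,-0.1],
    [0,0,-0.1],
  ],
  twist=[
    [0,0,0],
    [0,0,0],
    [0,0,0],
    [0,0,0],
    [0,0,0],
    [0,0,0],
    [0,0,0],
    [0,0,0],
    [0,0,0],
    [0,0,0],
    [0,0,0],
    [0,0,0],
  ],
  fingers=[0,0,0,0,0,0,0,0,0,0,0,0],
)

```text
t: 13.52
eef_pos: [0.5422, 0.2254, 0.1784]
ee_rot: [0.0, 0.78, 0.626, -0.0]
wrist_force: [-0.0, 1.3, 1.9]
grip_width: 0.0
grasp_force: 1.0
```

send_rows(
  dp=[
    [0,0,-0.1],
    [0,0,-0.1],
    [0,0,-0.1],
    [0,0,-0.1],
    [0,0,-0.1],
    [0,0,-0.1],
    [0,0,-0.1],
    [0,0,-0.1],
    [0,0,-0.1],
    [0,0,-0.1],
    [0,0,-0.1],
    [0,0,-0.1],
  ],
  twist=[
    [0,0,0],
    [0,0,0],
    [0,0,0],
    [0,0,0],
    [0,0,0],
    [0,0,0],
    [0,0,0],
    [0,0,0],
    [0,0,0],
    [0,0,0],
    [0,0,0],
    [0,0,0],
  ],
  fingers=[0,0,0,0,0,0,0,0,0,0,0,0],
)

```text
t: 14.52
eef_pos: [0.5422, 0.2254, 0.1904]
ee_rot: [-0.0, 0.78, 0.626, -0.0]
wrist_force: [0.5, -1.8, 1.3]
grip_width: -0.0003
grasp_force: 0.8
```

send_rows(
  dp=[
    [0,0,-0.1],
    [0,0,-0.1],
    [0,0,-0.1],
    [0,0,-0.1],
    [0,0,-0.1],
    [0,0,-0.1],
    [0,0,-0.1],
    [0,0,-0.1],
    [0,0,-0.1],
    [0,0,-0.1],
    [0,0,-0.1],
    [0,0,-0.1],
  ],
  twist=[
    [0,0,0],
    [0,0,0],
    [0,0,0],
    [0,0,0],
    [0,0,0],
    [0,0,0],
    [0,0,0],
    [0,0,0],
    [0,0,0],
    [0,0,0],
    [0,0,0],
    [0,0,0],
  ],
  fingers=[0,0,0,0,0,0,0,0,0,0,0,0],
)

```text
t: 15.52
eef_pos: [0.5422, 0.2254, 0.2024]
ee_rot: [-0.0, 0.78, 0.626, -0.0]
wrist_force: [-1.2, -2.1, 1.4]
grip_width: -0.0
grasp_force: 0.7
```

send_rows(
  dp=[
    [0,0,-0.1],
    [0,0,-0.1],
    [0,0,-0.1],
    [0,0,-0.1],
    [0,0,-0.1],
    [0,0,-0.1],
    [0,0,-0.1],
    [0,0,-0.1],
    [0,0,-0.1],
    [0,0,-0.1],
    [0,0,-0.1],
    [0,0,-0.1],
  ],
  twist=[
    [0,0,0],
    [0,0,0],
    [0,0,0],
    [0,0,0],
    [0,0,0],
    [0,0,0],
    [0,0,0],
    [0,0,0],
    [0,0,0],
    [0,0,0],
    [0,0,0],
    [0,0,0],
  ],
  fingers=[0,0,0,0,0,0,0,0,0,0,0,0],
)

```text
t: 16.52
eef_pos: [0.5422, 0.2254, 0.2144]
ee_rot: [-0.0, 0.78, 0.626, -0.0]
wrist_force: [-0.2, -0.7, -0.3]
grip_width: -0.0002
grasp_force: 0.0
```

send_rows(
  dp=[
    [0,0,-1],
    [0,0,-2],
    [0,0,-2],
    [0,0,-2],
    [0,0,-2],
    [0,0,-1],
    [0,0,0],
    [0,0,0],
    [0,0,0],
    [0,0,0],
    [0,0,0],
  ],
  twist=[
    [0,0,0],
    [0,0,0],
    [0,0,0],
    [0,0,0],
    [0,0,0],
    [0,0,0],
    [0,0,0],
    [0,0,0],
    [0,0,0],
    [0,0,0],
    [0,0,0],
  ],
  fingers=[0,0,0,0,0,0,0,0,0,0,0],
)

```text
t: 17.43
eef_pos: [0.542, 0.2253, 0.3135]
ee_rot: [-0.0, 0.78, 0.626, -0.001]
wrist_force: [-0.1, -0.1, -0.9]
grip_width: -0.0002
grasp_force: 0.0
```

```bash
python3 - <<'E'
from workcell import robot
import cv2,numpy as np
b=robot.snapshot("side")["frame"][150:270,280:400,::-1]
a=robot.snapshot("top")["frame"][160:280,210:370,::-1]
cv2.imwrite("pics/g.png",np.hstack([cv2.resize(b,(360,360),interpolation=cv2.INTER_CUBIC),cv2.resize(a,(440,360),interpolation=cv2.INTER_CUBIC)]))
o=robot.get_obs();print(o["t"],o["eef_pos"],o["wrist_force"])
E
```

```text
17.5333 [0.54208349 0.22535347 0.31382208] [ 0.10358621 -0.17432494 -0.31466406]
```

View pics/g.png

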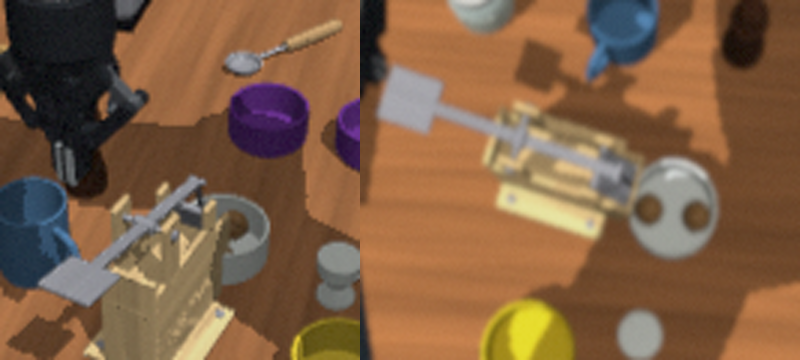

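The lid is shut, the lever is up, and both walnuts lie in the ramekin at (648,210) and (697,214). I'm handing it in.

```bash
python3 -c "
from workcell import robot
print(robot.finish_job())"
```

```text
the job is handed in; nothing more can be done
None
```

The job is handed in: the ramekin stands against the foot under the spout with both walnuts in it, the lid is eased shut, the lever is up, and no bystander was seen to move; the hand-in returned no verdict.

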